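# Gauge the cinnamon stick and set the infusion timer

## Robot

A 6-joint arm with a two-finger parallel gripper is mounted at the origin on the work surface. World frame = base frame: x ahead of the robot, y to its left, z up, the work surface at z = 0. Lengths are in mm, angles in rad, forces in N, time in s.
With the tool pointing down it reaches from about 350 to 875 mm from the base axis. Payload 4.2 kg.
Tool frame: the origin (TCP) lies between the finger pads; the fingertips stand 14 mm ahead of it and the grasp point (between the pads) lies 5 mm behind it (env.tips_ahead is the distance from the TCP to the fingertips, in mm); z points along the fingers, x is the direction in which the jaws open and shut, and the axes are right-handed (so a half turn about z gives the same grasp; the last joint's range is limited). The gripper opens to 87 mm and grips with 3 to 60 N. Pads are 19 mm wide; open, the fingers measure 117 mm over their backs; the gripper's body (75 mm by 190 mm) begins 51 mm behind the grasp point.
Start: joints at [1.47, 0.385, 0.008, 0, -1.194, -0.259], TCP at [220.021, 584.97, 236.55] pointing down, gripper open.
Joint ranges: [-3.14, 3.14], [-1.21, 2.06], [-1.07, 1.41], [-3.16, 2.05], [-2.99, -0.16], [-3.1, 3.1]. Speed limits (rad/s): [2.79, 2.79, 3.14, 3.14, 3.14, 3.14].

## Interface

Orientations are given as a rotation vector (axis times angle).
In Python, from cell import env, cams gives the robot as it stands.
- The arm moves only by the tool servo_tool, never from a script. Its argument "plan" is a list of rows, each a list of 7 numbers: the finger opening in mm, from 0 to 87, then the shift along the tool's x, y, z in mm, then the turn, a rotation vector about the tool's x, y, z in degrees. In form: [[hand, dx, dy, dz, wx, wy, wz], ...]. A call has exactly 8 rows; each row is the pose to reach, as a shift and turn from the pose measured when the call began, along the tool's axes at that moment; what a row does not reach only later rows make up. A row lasts 1/12 s, in which the tool goes at most 41.7 mm and 7.16 degrees, less where a joint would pass 70% of its speed; a pose out of reach is approached as far as the arm can. A call with a gripper value outside its range is refused whole. The fingers move at their own pace and stop on an object; the grip force is fixed at half the most. Time passes only in rows, so rows that repeat a pose let the fingers close, or fill a call up. It gives the time, the measured TCP pose, the force and the opening at its end, in the units of the state.
- env.sense(): the state, without advancing time (a new reading comes with each control period).
- cams.camera(name): name is "scene" or "top"; returns the picture (420x560x3 uint8, blue, green, red); there is no depth.
- cams.camera_params(name): a dict with "K" (3x3 intrinsics, pixels), "k1" (the pictures are not rectified: a ray, as slopes to the right and down, at radius r is drawn at 1 + k1 r^2 times it, then the intrinsics apply), "R" (3x3) and "t" (3): a world point X has camera coordinates R X + t. Camera axes: x right, y down, z forward; pixel columns grow to the right and rows downward; lengths in mm; the calibration is good to about 2 mm. A picture is of the moment at which its call begins. camera_params takes no time and is no camera call.
- env.close_job(): hands the job in, once; it reports no verdict.
The state is a dict: "clock": time; "joints": joint angles; "qvel": joint speeds; "tau": joint torques, N m; "tool_pos": TCP position; "orientation": TCP orientation; "ft_force": force on the tool from outside, world axes, zero at the start; "torque": the same for the moment, N m; "opening": finger opening in mm.
Only numpy, scipy, OpenCV 4.12 (cv2) and the standard library are available. Lean on these libraries where they do the work, as an engineer would, in place of code of your own. Each camera call takes 0.05 s, during which the arm holds its last target.

## Task

Take the cinnamon stick that stands in the white-ringed hole of the rack and, keeping it upright, slide it along the tapered slot of the wooden gauge from the wide mouth until it wedges; push gently, for it is brittle, and leave it standing there. Then turn the timer's dial so that its white pointer is on the mark of the same colour as the gauge band where the stick stopped. Leave the other sticks and everything else on the sill alone.

Things in the scene. Friction and masses are not known exactly. Their poses are not given: they have to be found in the camera images.
- stick_a: a straight cinnamon stick, a rigid brown round rod 100 mm long, weighing about 25 g; the three sticks are 10 to 18 mm thick, each different, and which is which is not known beforehand. Origin: centre of its lower end; z along the stick, upward. It starts upright in one of the rack's holes, its lower end 8 mm above the sill.
- stick_b: another cinnamon stick, described as stick_a.
- stick_c: another cinnamon stick, described as stick_a.
- rack: blue glazed ceramic block fixed to the sill, 60 (x) x 180 (y) x 40 mm high, with three upright round holes in a row along its y (at y = -60, 0 and +60 mm), 23 mm wide and 32 mm deep, one stick in each. Origin: centre of its underside.
- marked_hole (a point): centre of the mouth of the white-ringed hole, on the rack's top face, 40 mm above the sill (rack's y = -60 mm).
- gauge: wooden gauge fixed to the sill, 220 (x) x 100 (y) x 34 mm high: 6 mm base plate, two straight cheeks 28 mm high on it, upright slot between them, open at the top and mouth. Origin: centre of the underside. Slot along its x on y = 0: 44 mm wide at the mouth (x = -100 mm), 22 mm at x = -50 mm, then narrowing by 0.9 mm per 10 mm to 8.5 mm at x = +100 mm, closed there.
- cheek_left: the gauge's cheek on the +y side of the slot, part of the gauge and fixed. Origin as the gauge's. A stick is wedged when both cheeks press on it; rubbing on one only is not wedged.
- cheek_right: the same on the -y side.
- slot_entry (a point): point in the slot's wide mouth where a stick's lower end can be let down from above: gauge's x = -88 mm, 9 mm above the sill (3 mm over the base plate). From here it slides to the gauge's +x until both cheeks hold it.
- band_red (a point): middle of the red band, on the cheeks' top level over the slot (gauge's x = 9 mm, 34 mm above the sill). Bands tell where the stick's axis stops: red from x = -8 to 26 mm. A push of 4 to 8 N along the slot wedges a stick, and friction then keeps it; each cheek presses about twice as hard as the push, and over 36 N on a cheek (a push of about 16 N) breaks the stick.
- band_yellow (a point): middle of the yellow band (gauge's x = 42.5 mm), which runs from x = 26 to 59 mm.
- band_green (a point): middle of the green band (gauge's x = 76 mm), which runs from x = 59 to 93 mm.
- timer: grey plastic kitchen timer fixed to the sill, 100 x 100 x 32 mm high, with a round dial on top. Origin: centre of its underside, under the dial's axis. White start mark on its +x side, colour marks round the dial clockwise from it: green, yellow, red.
- dial (a joint): turn of the dial in rad, clockwise seen from above; 0: its pointer is at the white start mark (timer's +x). It can go from 0 to 1.9; green mark at 0.55, yellow at 1.0, red at 1.45. It turns with light friction (0.04 N m) and stays where it is left; pointer and mark must agree within 0.13 rad.
- dial_grip (a point): point on the dial's axis at mid-height of its grip ridge, 53 mm above the sill. The ridge is an upright bar 46 mm long, 12 mm thick, from 41 to 65 mm above the sill, on a disc of 29 mm radius; it lies along the timer's x when the dial is at 0 and turns with the dial; a white pointer line runs on its top from the axis to the pointing end.
- pot_large: terracotta pot with fitted lid, 100 mm across, 110 mm tall, loose; origin under its centre. Leave alone.
- pot_small: smaller terracotta pot with fitted lid, 82 mm across, 97 mm tall, loose; origin under its centre. Leave alone.
- salt_cellar: glass salt cellar with steel swivel cover, 74 mm across, 57 mm tall, loose; origin under its centre. Leave alone.
- spice_box: wooden spice box with sliding top, 100 x 180 x 56 mm, loose; origin under its centre. Leave alone.
- tea_glass: small glass tumbler, 60 mm across, 85 mm tall, loose; origin under its centre. Leave alone.
Things that resemble listed ones, but are neither listed nor needed, are in the scene too. Leave any blue look-alike of the gauge alone.

How it is judged:
By the outcome, as a careful person would: the job done as asked, in the order asked, and still so for the second after the job is handed in, with the robot touching nothing.
It also fails if it takes over 72 s, if anything falls off the work surface, if the arm or the gripper's body presses on something with over 40 N, if the wrist force passes 120 N, or if a joint passes its speed limit or range.

## Working session

There is one attempt and no reset: what is moved stays moved. The work goes in short steps, Python scripts to look and compute and a tool call to move; the robot and the scene stay as the last step left them, time stands still between calls to the robot, and variables do not carry over. Pictures are saved under pics/ and viewed, and the job is handed in when it is done.

Besides the shell and the picture viewer there is one more tool, called in YAML: its name, and indented under it one key for each argument. servo_tool: Moves the arm, as the interface text tells. Its arguments: {"type":"object","properties":{"plan":{"type":"array","items":{"type":"array","items":{"type":"number"}}}},"required":["plan"]}

```bash
ls; mkdir -p pics; python3 - <<'E'
from cell import env,cams
import cv2
print(env.sense(), env.tips_ahead)
for n in("scene","top"):
    cv2.imwrite(f"pics/{n}0.png",cams.camera(n)); print(cams.camera_params(n))
E
```

```text
pics
{'clock': 0.0, 'joints': array([ 1.46958870e+00,  3.85546920e-01,  6.60453401e-03, -4.97834871e-04,
       -1.19400637e+00, -2.58599786e-01]), 'qvel': array([ 1.31487904e-03, -1.46121648e-03,  1.17275217e-03, -3.95981885e-05,
       -3.42876897e-04,  1.53614177e-03]), 'tau': array([ 3.80142808e-05, -3.90664673e+01,  1.87405086e+01,  4.22010407e+00,
        1.10142879e-02, -1.90279297e-04]), 'tool_pos': array([219.83799304, 584.43604801, 235.45723615]), 'orientation': array([ 1.78686293e+00, -2.58180776e+00,  2.09817542e-03]), 'ft_force': array([ 0.15439391, -0.80055764,  0.06279367]), 'torque': array([0.08345894, 0.0080248 , 0.01974708]), 'opening': 86.96068153744807} 14.0
{'K': array([[519.37584316,   0.        , 278.24243198],
       [  0.        , 519.37584316, 207.19451626],
       [  0.        ,   0.        ,   1.        ]]), 'k1': 0.03169863543723563, 'R': array([[ 0.80704378,  0.59026931, -0.01620115],
       [ 0.33779451, -0.48400476, -0.80723867],
       [-0.48432964,  0.64600429, -0.59000276]]), 't': array([-399.97379974, -114.90788028, 1462.47061315])}
{'K': array([[525.39297641,   0.        , 283.83086219],
       [  0.        , 525.39297641, 205.94533773],
       [  0.        ,   0.        ,   1.        ]]), 'k1': 0.06465753338714873, 'R': array([[-0.02211756, -0.99974202,  0.00516792],
       [-0.99455749,  0.02147585, -0.10195186],
       [ 0.10181457, -0.00739472, -0.99477591]]), 't': array([   8.16599795,  478.58516432, 1326.05579209])}
```

View pics/scene0.png

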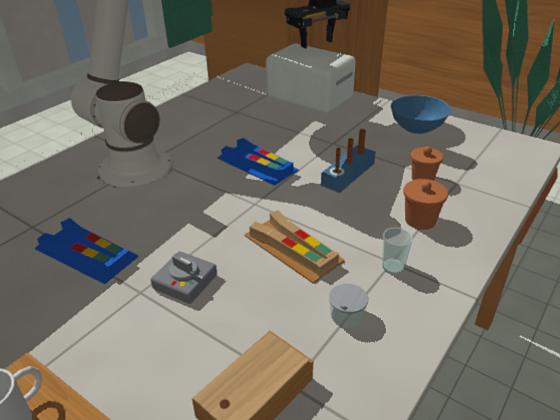

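View pics/top0.png

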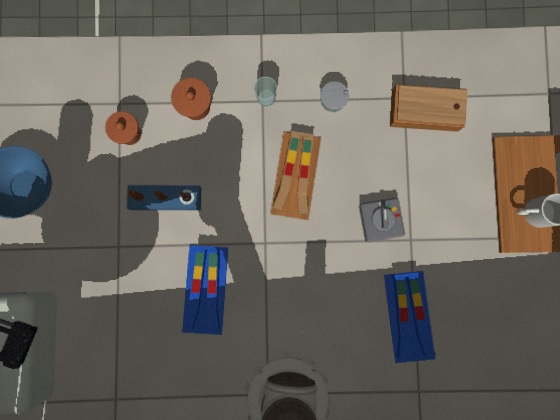

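```bash
cat > h.py <<'E'
import numpy as np, cv2
from cell import env,cams
from scipy.spatial.transform import Rotation as Ro
def P(n):
    p=cams.camera_params(n); return p['K'],np.array([p['k1'],0,0,0.]),p['R'],p['t']
def ray(n,uv):
    K,d,R,t=P(n); q=cv2.undistortPoints(np.array(uv,float).reshape(-1,1,2),K,d).reshape(-1,2)
    D=np.c_[q,np.ones(len(q))]@R; return -R.T@t, D
def plane(n,uv,z):
    c,D=ray(n,uv); return c+D*((z-c[2])/D[:,2])[:,None]
def proj(n,X):
    K,d,R,t=P(n); return cv2.projectPoints(np.array(X,float).reshape(-1,1,3),cv2.Rodrigues(R)[0],t,K,d)[0].reshape(-1,2)
def tri(uv1,uv2):
    c1,d1=ray('scene',[uv1]);c2,d2=ray('top',[uv2]);d1=d1[0]/np.linalg.norm(d1);d2=d2[0]/np.linalg.norm(d2)
    s=np.linalg.lstsq(np.c_[d1,-d2],c2-c1,rcond=None)[0]; a=c1+s[0]*d1;b=c2+s[1]*d2
    return (a+b)/2,np.linalg.norm(a-b)
def crop(img,x,y,w,h,s,name):
    c=cv2.resize(img[y:y+h,x:x+w],None,fx=s,fy=s,interpolation=cv2.INTER_CUBIC)
    for i in range(0,w,10): cv2.line(c,(i*s,0),(i*s,6 if i%50 else 14),(255,0,255),1)
    for i in range(0,h,10): cv2.line(c,(0,i*s),(6 if i%50 else 14,i*s),(255,0,255),1)
    cv2.imwrite('pics/'+name,c)
E
python3 - <<'E'
from h import *
t=cv2.imread('pics/top0.png');s=cv2.imread('pics/scene0.png')
print(proj('top',[[220,585,235]]),proj('scene',[[220,585,235]]))
crop(t,110,170,110,60,7,'c1.png');crop(t,260,120,80,110,5,'c2.png');crop(t,350,185,65,65,8,'c3.png')
crop(s,315,120,70,75,8,'c4.png')
crop(s,145,240,80,70,7,'c5.png');crop(s,240,205,110,75,7,'c6.png')
E
```

```text
[[  3.49253951 325.93209206]] [[317.14667816  39.4456851 ]]
```

View pics/c1.png

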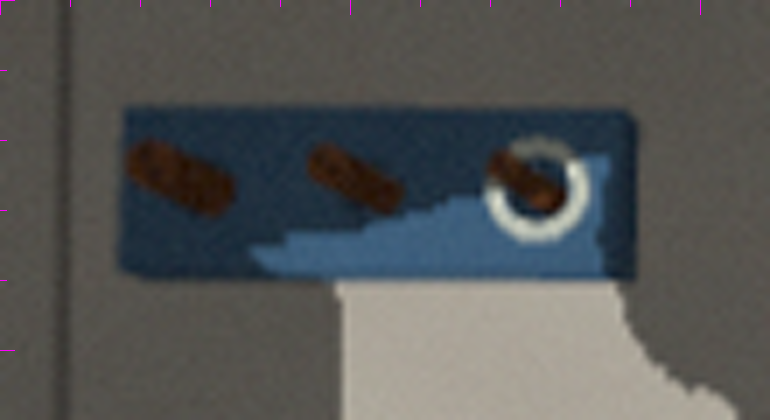

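View pics/c2.png

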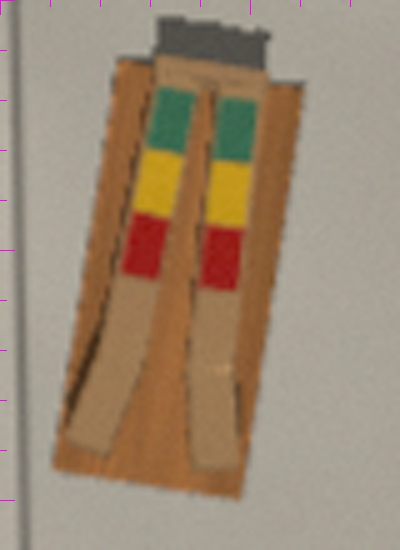

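View pics/c3.png

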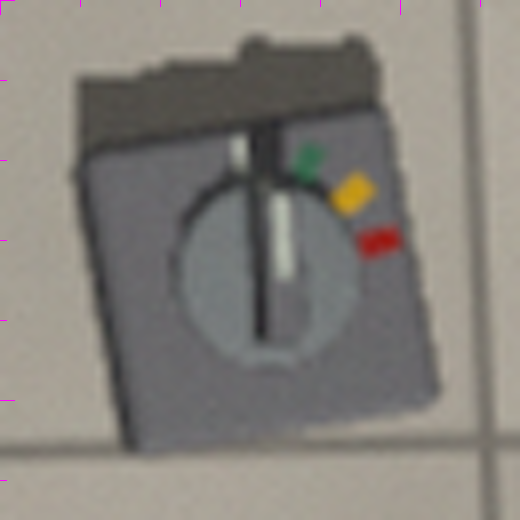

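View pics/c4.png

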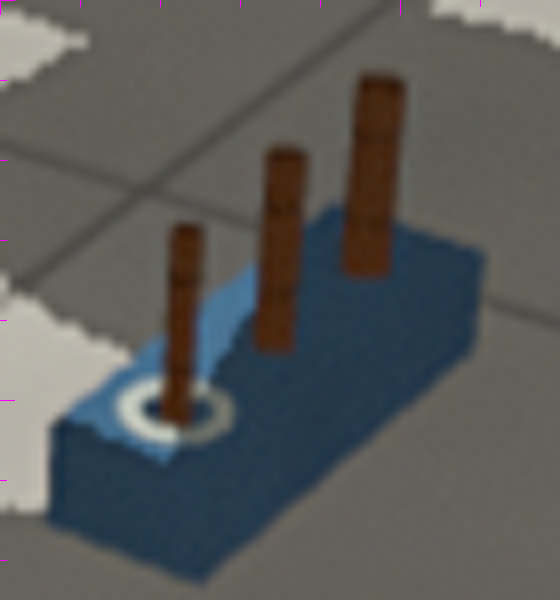

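View pics/c5.png

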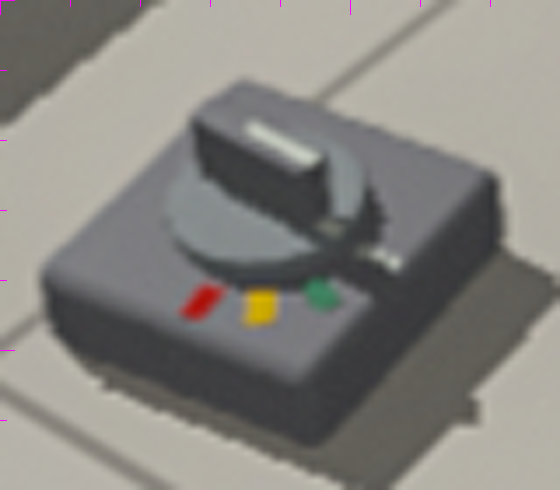

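View pics/c6.png

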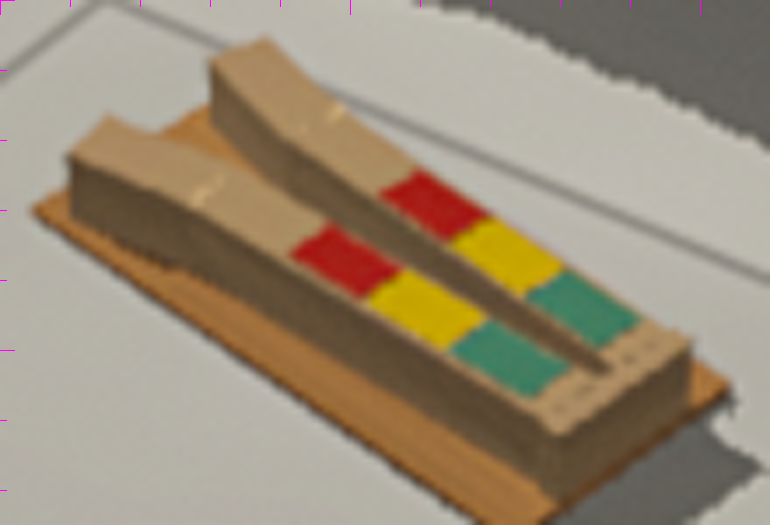

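```bash
cat > meas.py <<'E'
from h import *
im={'top':cv2.imread('pics/top0.png'),'scene':cv2.imread('pics/scene0.png')}
win={'top':(260,120,80,110),'scene':(240,205,110,75)}
hr={'red':[(0,8),(172,180)],'yellow':[(20,32)],'green':[(60,90)]}
def comps(n,col,w,smin=110,amin=8):
    x,y,ww,hh=w; h=cv2.cvtColor(im[n][y:y+hh,x:x+ww],cv2.COLOR_BGR2HSV)
    m=np.zeros(h.shape[:2],np.uint8)
    for a,b in hr[col]: m|=cv2.inRange(h,(a,smin,60),(b,255,255))
    k,l,st,c=cv2.connectedComponentsWithStats(m,connectivity=4)
    return [(st[i,4],c[i]+[x,y]) for i in range(1,k) if st[i,4]>=amin]
if __name__=='__main__':
    for n in win:
        mid=[]
        for c in hr:
            cc=sorted(comps(n,c,win[n],{'red':150,'yellow':170,'green':90}[c],20),key=lambda q:-q[0])[:2]
            X=plane(n,[q[1] for q in cc],34); mid.append(X.mean(0)); print(n,c,[(int(q[0]),q[1].round(1)) for q in cc],X.round(1)[:,:2].tolist(),mid[-1].round(1))
        mid=np.array(mid); d=mid[2]-mid[0]; print('len',np.linalg.norm(d),'yaw',np.arctan2(d[1],d[0]))
    # marks of the timer z=32
    for n,w in (('top',(350,185,65,65)),('scene',(145,240,80,70))):
        for c in hr:
            for a,q in comps(n,c,w,100,4): print(n,c,a,q.round(1),plane(n,[q],32).round(1))
    # white ring
    for n,w in (('top',(172,180,30,30)),('scene',(325,160,30,25))):
        x,y,ww,hh=w; h=cv2.cvtColor(im[n][y:y+hh,x:x+ww],cv2.COLOR_BGR2HSV)
        m=cv2.inRange(h,(0,0,110),(180,60,255))
        pts=np.argwhere(m)[:,::-1]+[x,y]; pts=pts.astype(np.float32)
        print(n,len(pts),pts.min(0),pts.max(0)); h2=cv2.convexHull(pts)
        e=cv2.fitEllipse(h2); print(e,plane(n,[e[0]],40))
E
python3 meas.py
```

```text
top red [(100, array([288.4, 169. ])), (100, array([303.7, 171.3]))] [[572.9, -16.1], [566.0, -55.3]] [569.4 -35.7  34. ]
top yellow [(95, array([291.2, 156. ])), (94, array([305.2, 158.3]))] [[606.5, -24.0], [599.7, -60.0]] [603.1 -42.   34. ]
top green [(70, array([293.8, 143.6])), (68, array([306.9, 145.8]))] [[638.8, -31.6], [632.4, -65.1]] [635.6 -48.4  34. ]
len 67.39804465469878 yaw -0.189564166199861
scene red [(89, array([288.8, 241.6])), (79, array([301.2, 233.8]))] [[565.1, -55.0], [571.9, -17.1]] [568.5 -36.   34. ]
scene yellow [(99, array([300.4, 248.7])), (90, array([311.8, 241.1]))] [[599.0, -60.0], [605.0, -24.7]] [602.  -42.4  34. ]
scene green [(74, array([312.2, 255.8])), (68, array([322.9, 248.5]))] [[632.0, -64.4], [638.0, -31.7]] [635.  -48.1  34. ]
len 67.56142922581168 yaw -0.17941077396522379
top red 17 [397.1 214.6] [[ 449.5 -290.1   32. ]]
top yellow 21 [393.5 208.9] [[ 464.3 -281.6   32. ]]
top green 6 [388.  205.3] [[ 473.7 -268.1   32. ]]
scene red 20 [173.4 282.8] [[ 448.5 -289.5   32. ]]
scene yellow 25 [181.9 283.2] [[ 463.4 -280.7   32. ]]
scene green 11 [190.2 281.5] [[ 473.6 -267.7   32. ]]
top 71 [179. 193.] [193. 204.]
((186.33212280273438, 197.50006103515625), (12.896414756774902, 14.880599975585938), 68.92945098876953) [[503.92660898 244.6193261   40.        ]]
scene 82 [325. 161.] [343. 175.]
((332.32421875, 168.34307861328125), (10.283365249633789, 22.350378036499023), 118.09923553466797) [[490.31699436 248.45071483  40.        ]]
```

```bash
python3 - <<'E'
from h import *
print(plane('top',[(186.7,197.1)],40),plane('scene',[(336.9,172.3)],40))
print('sticktop',plane('top',[(181.2,192.9)],108),plane('scene',[(338.4,149)],108),tri((338.4,149),(181.2,192.9)))
print('stickbase',plane('top',[(187.9,198.3)],40),plane('scene',[(337.1,171.9)],40))
# stick width
im=cv2.imread('pics/scene0.png'); h=cv2.cvtColor(im,cv2.COLOR_BGR2HSV)
m=cv2.inRange(h,(0,110,20),(20,255,160))
for x0,x1,y0,y1,nm in((330,345,146,172,'mark'),(345,356,137,164,'b'),(357,370,128,155,'c')):
    g=m[y0:y1,x0:x1]; cols=[(r.sum()/255) for r in g]; pts=np.argwhere(g)[:,::-1]+[x0,y0]
    r=cv2.minAreaRect(pts.astype(np.float32)); print(nm,[int(c) for c in cols],r, pts.min(0),pts.max(0))
    b=im[y0:y1,x0:x1].astype(int)
# rack corners top
t=cv2.imread('pics/top0.png')
print(plane('top',[(127.5,185.3),(200.5,185.5),(200.7,209.7),(127.5,209.7)],40))
print(plane('top',[(110+127/7,170+155/7),(110+540/7,170+198/7)],[40,40]))
K,d,R,tt=P('scene'); X=np.array([505,245,75]); print('mm/px scene',(R@X+tt)[2]/K[0,0])
E
```

```text
[[504.92907108 243.68749451  40.        ]] [[510.12383176 238.6322521   40.        ]]
sticktop [[507.00596766 244.73369062 108.        ]] [[509.42144988 240.39173419 108.        ]] (array([507.13813464, 245.088951  , 105.11387243]), np.float64(0.6074875202828262))
stickbase [[501.79971702 240.67173904  40.        ]] [[509.55054802 240.587779    40.        ]]
mark [0, 0, 3, 3, 4, 4, 4, 4, 4, 4, 4, 3, 3, 3, 3, 3, 3, 3, 3, 3, 3, 3, 3, 3, 4, 4] ((337.1745300292969, 159.5087432861328), (3.2958829402923584, 23.17105484008789), 2.8624050617218018) [335 148] [339 171]
b [0, 0, 5, 5, 5, 5, 5, 5, 5, 5, 5, 4, 5, 4, 4, 4, 4, 4, 4, 4, 4, 5, 5, 4, 4, 4, 3] ((349.6325988769531, 150.9806671142578), (4.520059585571289, 24.17706298828125), 3.012787342071533) [347 139] [352 163]
c [0, 0, 5, 5, 5, 6, 6, 6, 6, 6, 6, 6, 6, 5, 5, 5, 5, 6, 5, 6, 6, 6, 6, 6, 6, 5, 0] ((361.082763671875, 141.50689697265625), (5.564047336578369, 23.4188289642334), 4.763641834259033) [358 130] [364 153]
[[538.14614093 392.46011322  40.        ]
 [533.91379826 208.64073603  40.        ]
 [472.04527263 208.52675713  40.        ]
 [476.05235227 392.0009774   40.        ]]
[[520.64242274 390.73665201  40.        ]
 [501.87663974 242.58162249  40.        ]]
mm/px scene 2.564433843175192
```

```bash
cat >> h.py <<'E'
def go(x,y,z,yaw):
    """yaw deg of the jaw axis in world (mod 180); prints shift/turn in tool axes"""
    s=env.sense(); p=s['tool_pos']; R=Ro.from_rotvec(s['orientation']).as_matrix()
    best=None
    for k in(0,180):
        a=np.radians(yaw+k); xx=np.array([np.cos(a),np.sin(a),0]); zz=np.array([0,0,-1.]); T=np.c_[xx,np.cross(zz,xx),zz]
        w=np.degrees(Ro.from_matrix(R.T@T).as_rotvec())
        if best is None or np.linalg.norm(w)<np.linalg.norm(best): best=w
    print('t',round(s['clock'],2),'pos',p.round(1),'f',s['ft_force'].round(1),'op',round(s['opening'],1),'j6',s['joints'][5].round(2),'tilt z',R[:,2].round(3),'jaw yaw',np.degrees(np.arctan2(R[1,0],R[0,0])).round(1))
    print('shift',(R.T@(np.array([x,y,z])-p)).round(1),'turn',best.round(1))
E
python3 - <<'E'
from h import *
from scipy.optimize import least_squares
# timer
w=plane('top',[(379.75,204)],32)[0]; w2=plane('scene',[(145+395/7,240+260/7)],32)[0]
print(w,w2)
pts=np.array([[w[0],w[1]],[473.7,-268],[464,-281.2],[449,-289.8]]); an=np.array([0,.55,1,1.45])
f=lambda q:(np.c_[q[0]+q[3]*np.cos(q[2]-an),q[1]+q[3]*np.sin(q[2]-an)]-pts).ravel()
r=least_squares(f,[440,-250,0,40]);print(r.x,f(r.x).round(1))
print('disc',plane('top',[(383.75,218.75)],41))
print('ridge',plane('top',[(350+270/8,185+122/8),(350+290/8,185+345/8)],65))
c,_=tri((145+230/7,240+115/7),(350+283/8,185+278/8)) ;
print('pointer ends top', plane('top',[(350+280/8,185+195/8),(350+287/8,185+278/8)],65),'scene',plane('scene',[(145+320/7,240+160/7),(145+248/7,240+127/7)],65))
go(508,242,160,-10.5)
E
```

```text
[ 477.57994883 -247.26218597   32.        ] [ 483.42170617 -245.44371724   32.        ]
[ 4.39222483e+02 -2.52385818e+02  1.32961561e-01  3.83043734e+01] [-0.4 -0.   0.5  0.1  0.  -0.4 -0.2  0.3]
disc [[ 438.95493227 -254.08772613   41.        ]]
ridge [[ 483.38693923 -251.27789388   65.        ]
 [ 413.77628749 -254.53935119   65.        ]]
pointer ends top [[ 460.48986076 -253.42909284   65.        ]
 [ 434.58745696 -254.50286421   65.        ]] scene [[ 464.29708721 -251.11657911   65.        ]
 [ 437.40461699 -252.83834134   65.        ]]
t 0.1 pos [219.8 584.5 235.5] f [-0.   0.8  1. ] op 87.1 j6 -0.26 tilt z [-0.001 -0.002 -1.   ] jaw yaw -110.6
shift [ 218.9 -390.3   76. ] turn [-0.1 -0.1 79.9]
```

Candidates for the stick, as scene pixels:
- Thin stick in the white ring, (337,160).
- Middle stick, (350,151).
- Thick stick, (361,141).

Crops c1 and c4 show the white ring around the thin stick, so that is the one to take. For the gauge, the wooden one at top (297,175) is the target. The blue look-alikes are at top (205,290) and (410,316).

servo_tool:
  plan:
    - [60,15,-27,4,0,0,6]
    - [60,40,-72,12,0,0,12]
    - [60,67,-120,20,0,0,19]
    - [60,94,-168,30,0,0,26]
    - [60,121,-216,40,0,0,33]
    - [60,148,-264,50,0,0,40]
    - [60,170,-303,55,0,0,46]
    - [60,185,-330,60,0,0,52]

```text
clock: 0.77
tool_pos: [425.8, 338.7, 184.6]
orientation: [0.467, -3.105, 0.003]
ft_force: [1.6, 0.3, -0.3]
opening: 60.4
```

```bash
python3 - <<'E'
from h import *
go(507.5,242,160,-10.5)
E
```

```text
t 0.77 pos [425.8 338.7 184.6] f [ 1.6  0.3 -0.3] op 60.4 j6 -0.67 tilt z [-0.001 -0.002 -1.   ] jaw yaw -162.9
shift [ -49.7 -116.4   24.7] turn [-0.1 -0.1 27.6]
```

servo_tool:
  plan:
    - [40,-10,-22,5,0,0,6]
    - [40,-22,-50,10,0,0,12]
    - [40,-34,-80,16,0,0,18]
    - [40,-43,-100,21,0,0,24]
    - [40,-48,-112,24,0,0,27.5]
    - [40,-49.7,-116.4,24.7,0,0,27.5]
    - [40,-49.7,-116.4,24.7,0,0,27.5]
    - [40,-49.7,-116.4,24.7,0,0,27.5]

```text
clock: 1.43
tool_pos: [507.3, 242.2, 160.0]
orientation: [-0.283, -3.128, 0.004]
ft_force: [-1.3, -0.1, -0.6]
opening: 39.9
```

```bash
python3 - <<'E'
from h import *
go(507.5,242,63,-10.5)
im=cams.camera('top');cv2.imwrite('pics/top1.png',im);s=cams.camera('scene');cv2.imwrite('pics/scene1.png',s)
crop(s,290,80,110,110,5,'c7.png'); crop(im,110,140,130,90,5,'c8.png')
print(proj('scene',[[507.5,242,108],[507.5,242,40]]),proj('top',[[507.5,242,108],[507.5,242,40]]))
E
```

```text
t 1.43 pos [507.3 242.2 160. ] f [-1.3 -0.1 -0.6] op 39.9 j6 -0.91 tilt z [-0.001 -0.002 -1.   ] jaw yaw 169.7
shift [-0.3  0.1 97. ] turn [-0.1 -0.   0.2]
[[338.07086357 148.52070807]
 [336.70051896 171.41991557]] [[182.34128088 192.67303119]
 [187.36482561 196.08012739]]
```

View pics/c7.png

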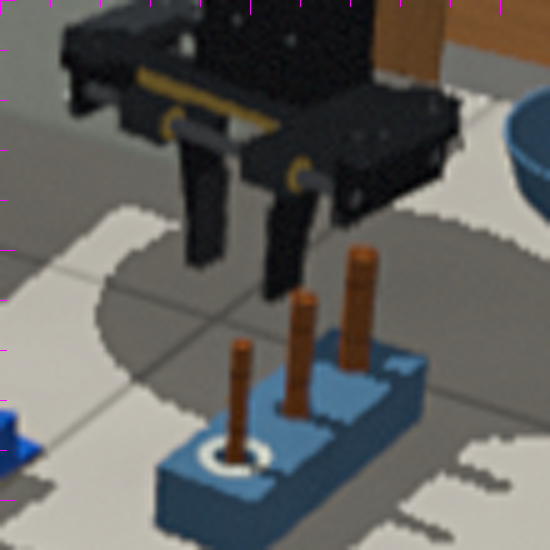

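View pics/c8.png

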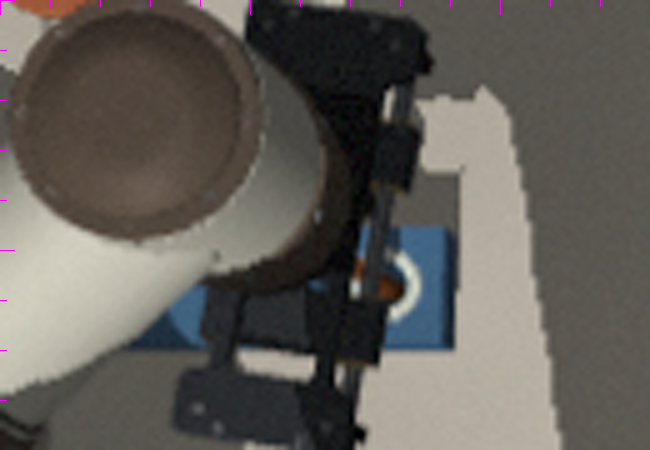

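servo_tool:
  plan:
    - [40,0,0,12,0,0,0]
    - [40,0,0,30,0,0,0]
    - [40,0,0,50,0,0,0]
    - [40,0,0,70,0,0,0]
    - [40,0,0,85,0,0,0]
    - [40,0,0,94,0,0,0]
    - [40,0,0,97,0,0,0]
    - [40,0,0,97,0,0,0]

```text
clock: 2.2
tool_pos: [506.7, 243.1, 63.1]
orientation: [-0.279, -3.128, 0.004]
ft_force: [-0.1, 0.5, -0.2]
opening: 40.1
```

```bash
python3 - <<'E'
from h import *
go(507.5,242,63,-10.5)
s=cams.camera('scene')
crop(s,290,100,110,110,6,'c9.png')
E
```

```text
t 2.2 pos [506.7 243.1  63.1] f [-0.1  0.5 -0.2] op 40.1 j6 -0.92 tilt z [-0.001 -0.002 -1.   ] jaw yaw 169.8
shift [-1.  -1.   0.1] turn [-0.2 -0.   0.3]
```

View pics/c9.png

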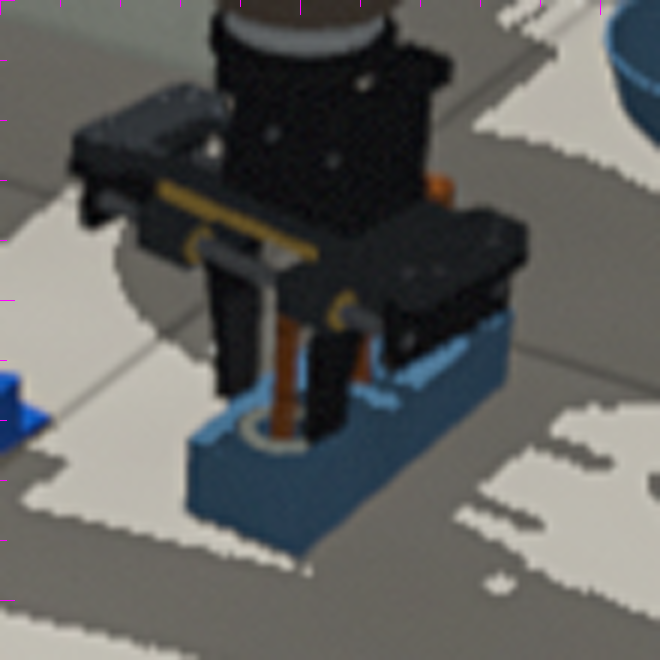

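The thin stick, at crop (285,380), stands between the fingers. I'll close on it.

servo_tool:
  plan:
    - [30,0,0,0,0,0,0]
    - [20,0,0,0,0,0,0]
    - [14,0,0,0,0,0,0]
    - [8,0,0,0,0,0,0]
    - [4,0,0,0,0,0,0]
    - [4,0,0,0,0,0,0]
    - [4,0,0,0,0,0,0]
    - [4,0,0,0,0,0,0]

```text
clock: 2.92
tool_pos: [507.3, 243.3, 64.1]
orientation: [0.279, 3.129, -0.002]
ft_force: [-0.5, -0.0, 3.2]
opening: 10.2
```

```bash
python3 - <<'E'
from h import *
go(507.5,242,125,-10.5)
E
```

```text
t 2.92 pos [507.3 243.3  64.1] f [-0.5 -0.   3.2] op 10.2 j6 -0.92 tilt z [ 0.    -0.001 -1.   ] jaw yaw 169.8
shift [ -0.5  -1.4 -60.9] turn [-0.1  0.   0.3]
```

servo_tool:
  plan:
    - [4,0,0,-6,0,0,0]
    - [4,0,0,-15,0,0,0]
    - [4,0,0,-25,0,0,0]
    - [4,0,0,-35,0,0,0]
    - [4,0,0,-45,0,0,0]
    - [4,0,0,-54,0,0,0]
    - [4,0,0,-60,0,0,0]
    - [4,0,0,-60,0,0,0]

```text
clock: 3.58
tool_pos: [508.1, 244.0, 126.1]
orientation: [0.279, 3.126, 0.002]
ft_force: [0.4, 0.6, -0.6]
opening: 10.0
```

```bash
python3 - <<'E'
from h import *
go(474.3,-18.3,125,-10.5)
s=cams.camera('scene')
crop(s,290,60,110,120,6,'c10.png')
E
```

```text
t 3.58 pos [508.1 244.  126.1] f [ 0.4  0.6 -0.6] op 10.0 j6 -0.92 tilt z [ 0.003  0.001 -1.   ] jaw yaw 169.8
shift [ -13.1 -264.2    0.8] turn [0.1 0.2 0.3]
```

View pics/c10.png

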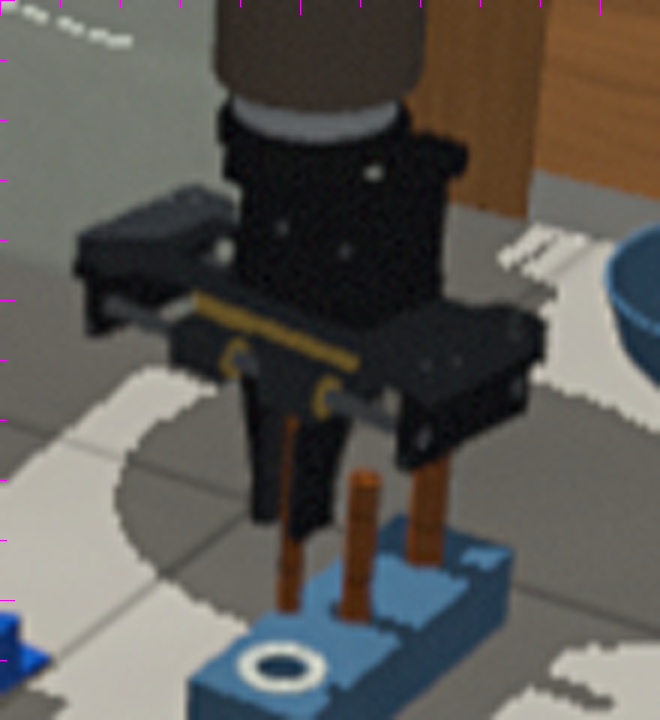

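servo_tool:
  plan:
    - [4,-1,-18,0,0,0,0]
    - [4,-3,-50,0,0,0,0]
    - [4,-5,-90,0,0,0,0]
    - [4,-7,-130,0,0,0,0]
    - [4,-9,-170,0,0,0,0]
    - [4,-11,-210,0,0,0,0]
    - [4,-12,-242,0,0,0,0]
    - [4,-13,-260,0,0,0,0]

```text
clock: 4.3
tool_pos: [471.8, -17.9, 124.3]
orientation: [-0.284, -3.127, 0.001]
ft_force: [0.5, -0.6, -0.3]
opening: 10.2
```

servo_tool:
  plan:
    - [4,0,0,0,0,0,0]
    - [4,0,0,0,0,0,0]
    - [4,0,0,0,0,0,0]
    - [4,0,0,0,0,0,0]
    - [4,0,0,0,0,0,0]
    - [4,0,0,0,0,0,0]
    - [4,0,0,0,0,0,0]
    - [4,0,0,0,0,0,0]

```text
clock: 4.97
tool_pos: [471.9, -17.4, 124.3]
orientation: [-0.283, -3.128, 0.001]
ft_force: [-0.0, -0.6, 0.2]
opening: 10.4
```

```bash
python3 - <<'E'
from h import *
go(474.3,-18.3,65,-10.5)
s=cams.camera('scene');t=cams.camera('top');cv2.imwrite('pics/scene2.png',s);cv2.imwrite('pics/top2.png',t)
crop(s,205,140,130,120,6,'c11.png');crop(t,220,120,120,120,5,'c12.png')
p=env.sense()['tool_pos'];print(proj('scene',[p,p-[0,0,56]]),proj('top',[p-[0,0,56]]))
E
```

```text
t 4.97 pos [471.9 -17.4 124.3] f [-0.  -0.6  0.2] op 10.4 j6 -0.49 tilt z [-0.001 -0.001 -1.   ] jaw yaw 169.7
shift [-2.6 -0.4 59.3] turn [-0.1 -0.1  0.2]
[[263.99260217 185.81460403]
 [264.79019528 206.27285003]] [[290.13753104 206.71212999]]
```

View pics/c11.png

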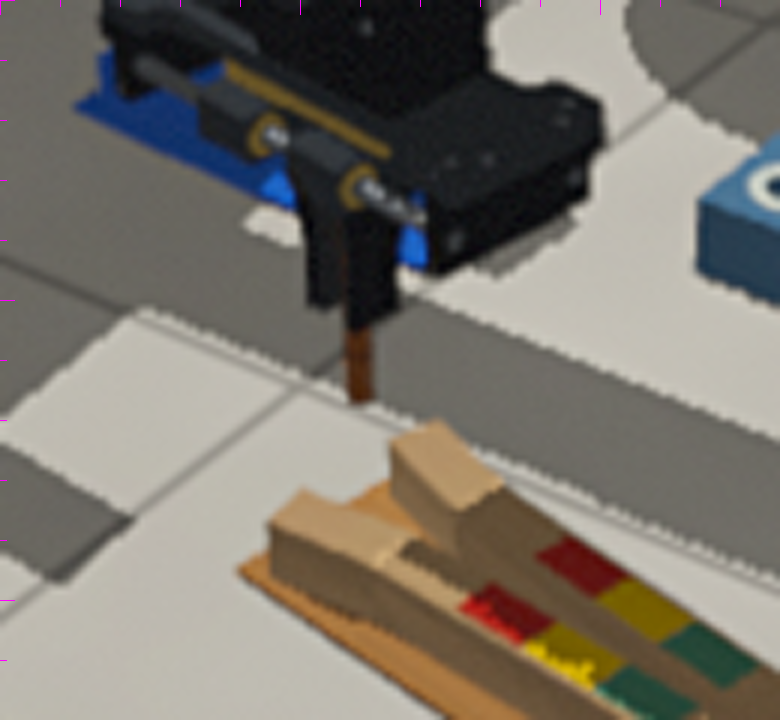

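View pics/c12.png

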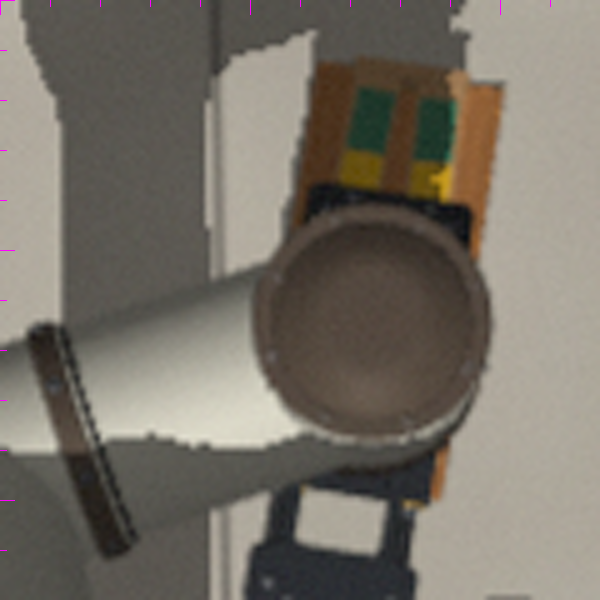

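servo_tool:
  plan:
    - [4,-2.6,-0.4,8,0,0,0]
    - [4,-2.6,-0.4,18,0,0,0]
    - [4,-2.6,-0.4,29,0,0,0]
    - [4,-2.6,-0.4,40,0,0,0]
    - [4,-2.6,-0.4,49,0,0,0]
    - [4,-2.6,-0.4,55,0,0,0]
    - [4,-2.6,-0.4,58,0,0,0]
    - [4,-2.6,-0.4,58,0,0,0]

```text
clock: 5.73
tool_pos: [474.0, -18.6, 65.5]
orientation: [-0.283, -3.126, 0.002]
ft_force: [0.1, -0.9, -0.0]
opening: 10.3
```

```bash
python3 - <<'E'
from h import *
go(630,-48,65,-10.5)
s=cams.camera('scene');t=cams.camera('top')
crop(s,205,140,130,120,6,'c13.png');crop(t,220,120,120,120,5,'c14.png')
p=env.sense()['tool_pos'];print(proj('scene',[p,p-[0,0,15],p-[0,0,56]]))
E
```

```text
t 5.73 pos [474.  -18.6  65.5] f [ 0.1 -0.9 -0. ] op 10.3 j6 -0.49 tilt z [-0.003 -0.001 -1.   ] jaw yaw 169.6
shift [-1.588e+02 -8.000e-01  1.000e-01] turn [-0.1 -0.1  0.1]
[[265.52921851 207.50071171]
 [265.72974331 212.78197313]
 [266.26255691 226.82549241]]
```

View pics/c13.png

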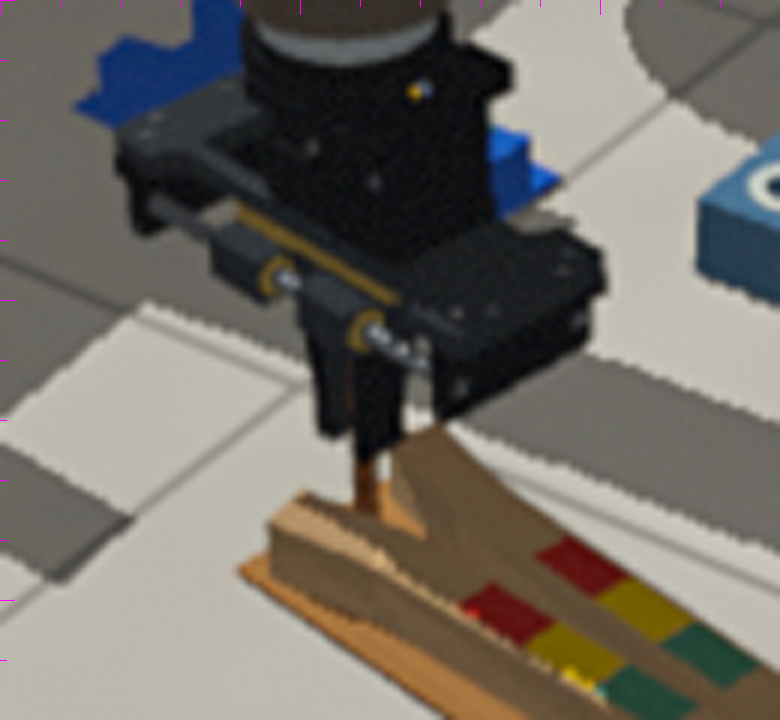

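```bash
cat >> h.py <<'E'
def gx(s):
    return np.array([560.8,-34.4])+s*np.array([.983,-.1834])
def gst():
    s=env.sense();p=s['tool_pos'][:2]-[560.8,-34.4]; f=s['ft_force'][:2]; u=np.array([.983,-.1834]);v=np.array([.1834,.983])
    print('gauge x %.1f y %.1f  fx %.2f fy %.2f fz %.2f z %.1f'%(p@u,p@v,f@u,f@v,s['ft_force'][2],s['tool_pos'][2]))
E
python3 - <<'E'
from h import *
gst(); x,y=gx(30); go(x,y,65.5,-10.5)
E
```

```text
gauge x -87.6 y -0.1  fx 0.73 fy 0.19 fz 0.54 z 66.5
t 5.83 pos [474.6 -18.5  66.5] f [0.8 0.1 0.5] op 10.2 j6 -0.49 tilt z [-0.001 -0.001 -1.   ] jaw yaw 169.7
shift [-117.6   -0.3    0.9] turn [-0.  -0.   0.2]
```

servo_tool:
  plan:
    - [4,-10,0,0,0,0,0]
    - [4,-26,0,0,0,0,0.1]
    - [4,-44,-0.1,0,0,0,0.1]
    - [4,-62,-0.2,0.3,0,0,0.2]
    - [4,-80,-0.2,0.3,0,0,0.2]
    - [4,-97,-0.3,0.5,0,0,0.2]
    - [4,-110,-0.3,0.5,0,0,0.2]
    - [4,-117,-0.3,0.5,0,0,0.2]

```text
clock: 6.5
tool_pos: [592.4, -40.1, 66.4]
orientation: [0.289, 3.126, -0.001]
ft_force: [0.4, 0.3, 0.4]
opening: 10.1
```

```bash
python3 - <<'E'
from h import *
gst(); x,y=gx(55); go(x,y,65.5,-10.5)
E
```

```text
gauge x 32.1 y 0.2  fx 0.34 fy 0.35 fz 0.38 z 66.4
t 6.5 pos [592.4 -40.1  66.4] f [0.4 0.3 0.4] op 10.1 j6 -0.39 tilt z [ 0.002 -0.001 -1.   ] jaw yaw 169.5
shift [-22.9  -0.2   0.9] turn [-0.   0.1 -0. ]
```

servo_tool:
  plan:
    - [4,-4,0,0,0,0,0]
    - [4,-8,0,0,0,0,0]
    - [4,-12,0,0,0,0,0]
    - [4,-16,0,0,0,0,0]
    - [4,-19,0,0,0,0,0]
    - [4,-21,-0.2,0,0,0,0]
    - [4,-23,-0.2,0,0,0,0]
    - [4,-23,-0.2,0,0,0,0]

```text
clock: 7.17
tool_pos: [615.2, -44.5, 66.5]
orientation: [0.288, 3.126, -0.001]
ft_force: [0.3, 0.6, -0.5]
opening: 10.3
```

```bash
python3 - <<'E'
from h import *
gst(); x,y=gx(65); go(x,y,65.5,-10.5)
E
```

```text
gauge x 55.3 y 0.0  fx 0.16 fy 0.61 fz -0.53 z 66.5
t 7.17 pos [615.2 -44.5  66.5] f [ 0.3  0.6 -0.5] op 10.3 j6 -0.38 tilt z [ 0.002 -0.001 -1.   ] jaw yaw 169.5
shift [-9.7 -0.   1. ] turn [-0.   0.1 -0. ]
```

Still free, and it has left the yellow range. I'll creep forward from here.

servo_tool:
  plan:
    - [4,-1.5,0,0,0,0,0]
    - [4,-3,0,0,0,0,0]
    - [4,-4.5,0,0,0,0,0]
    - [4,-6,0,0,0,0,0]
    - [4,-7.5,0,0,0,0,0]
    - [4,-9,0,0,0,0,0]
    - [4,-10,0,0,0,0,0]
    - [4,-10,0,0,0,0,0]

```text
clock: 7.83
tool_pos: [625.0, -46.6, 66.4]
orientation: [0.289, 3.127, -0.001]
ft_force: [-0.8, -0.8, 0.2]
opening: 10.3
```

servo_tool:
  plan:
    - [4,-1,0,0,0,0,0]
    - [4,-2,0,0,0,0,0]
    - [4,-3,0,0,0,0,0]
    - [4,-4,0,0,0,0,0]
    - [4,-5,0,0,0,0,0]
    - [4,-6,0,0,0,0,0]
    - [4,-6,0,0,0,0,0]
    - [4,-6,0,0,0,0,0]

```text
clock: 8.5
tool_pos: [630.8, -47.9, 66.3]
orientation: [0.289, 3.127, -0.002]
ft_force: [-0.8, -1.6, -1.7]
opening: 10.2
```

```bash
python3 - <<'E'
from h import *
gst(); x,y=gx(80); go(x,y,65.5,-10.5)
E
```

```text
gauge x 71.3 y -0.4  fx -0.45 fy -1.76 fz -1.66 z 66.3
t 8.5 pos [630.8 -47.9  66.3] f [-0.8 -1.6 -1.7] op 10.2 j6 -0.37 tilt z [ 0.001 -0.001 -1.   ] jaw yaw 169.4
shift [-8.7  0.4  0.8] turn [-0.   0.1 -0.1]
```

servo_tool:
  plan:
    - [4,-0.7,0,0,0,0,0]
    - [4,-1.4,0,0,0,0,0]
    - [4,-2,-0.1,0,0,0,0]
    - [4,-2.6,-0.2,0,0,0,0]
    - [4,-3.2,-0.2,0,0,0,0]
    - [4,-3.8,-0.2,0,0,0,0]
    - [4,-4,-0.2,0,0,0,0]
    - [4,-4,-0.2,0,0,0,0]

```text
clock: 9.17
tool_pos: [634.2, -48.7, 66.2]
orientation: [0.289, 3.128, -0.002]
ft_force: [-3.1, 0.0, 1.4]
opening: 10.4
```

```bash
python3 - <<'E'
from h import *
gst(); x,y=gx(80); go(x,y,65.5,-10.5)
E
```

```text
gauge x 74.8 y -0.6  fx -3.08 fy -0.55 fz 1.44 z 66.2
t 9.17 pos [634.2 -48.7  66.2] f [-3.1  0.   1.4] op 10.4 j6 -0.36 tilt z [ 0.    -0.001 -1.   ] jaw yaw 169.4
shift [-5.2  0.6  0.7] turn [-0.1  0.  -0.1]
```

servo_tool:
  plan:
    - [4,-0.3,0,0,0,0,0]
    - [4,-0.6,0,0,0,0,0]
    - [4,-0.9,0,0,0,0,0]
    - [4,-1.2,0,0,0,0,0]
    - [4,-1.2,0,0,0,0,0]
    - [4,-1.2,0,0,0,0,0]
    - [4,-1.2,0,0,0,0,0]
    - [4,-1.2,0,0,0,0,0]

```text
clock: 9.83
tool_pos: [635.0, -48.9, 66.1]
orientation: [-0.289, -3.128, 0.002]
ft_force: [-4.1, 0.8, 0.9]
opening: 10.2
```

```bash
python3 - <<'E'
from h import *
gst(); x,y=gx(80); go(x,y,65.5,-10.5)
s=cams.camera('scene');crop(s,260,160,110,110,7,'c15.png')
p=env.sense()['tool_pos'];print(proj('scene',[p,p-[0,0,14],p-[0,0,56+-24]]))
gst()
E
```

```text
gauge x 75.6 y -0.6  fx -4.17 fy 0.07 fz 0.94 z 66.1
t 9.83 pos [635.  -48.9  66.1] f [-4.1  0.8  0.9] op 10.2 j6 -0.36 tilt z [-0.001 -0.001 -1.   ] jaw yaw 169.4
shift [-4.4  0.6  0.6] turn [-0.1 -0.  -0.1]
[[317.8092081  240.69548822]
 [317.61957622 245.81764566]
 [317.38025859 252.29158068]]
gauge x 75.6 y -0.6  fx -4.91 fy 0.64 fz 1.98 z 66.1
```

View pics/c15.png

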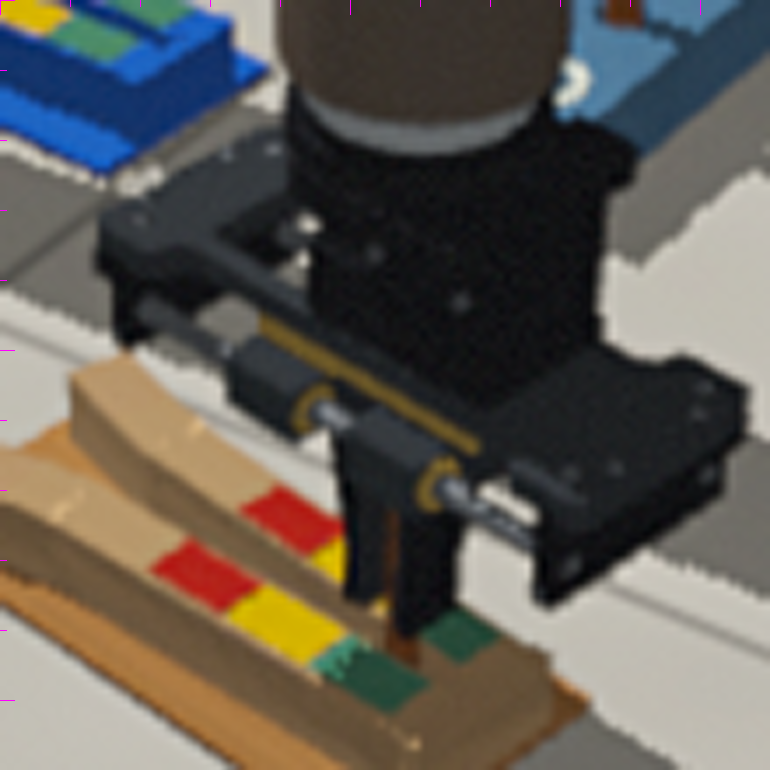

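servo_tool:
  plan:
    - [4,-0.3,0,0,0,0,0]
    - [4,-0.6,0,0,0,0,0]
    - [4,-0.9,0,0,0,0,0]
    - [4,-1.2,0,0,0,0,0]
    - [4,-1.5,0,0,0,0,0]
    - [4,-1.5,0,0,0,0,0]
    - [4,-1.5,0,0,0,0,0]
    - [4,-1.5,0,0,0,0,0]

```text
clock: 10.55
tool_pos: [635.8, -49.0, 66.0]
orientation: [-0.289, -3.126, 0.002]
ft_force: [-6.5, 1.2, 2.1]
opening: 10.1
```

```bash
python3 - <<'E'
from h import *
gst(); go(640,-48,65,-10.5);cams.camera('top');gst()
E
```

```text
gauge x 76.4 y -0.6  fx -6.64 fy -0.04 fz 2.05 z 66.0
t 10.55 pos [635.8 -49.   66. ] f [-6.5  1.2  2.1] op 10.1 j6 -0.36 tilt z [-0.002 -0.001 -1.   ] jaw yaw 169.4
shift [-3.9  1.8  1. ] turn [-0.1 -0.1 -0.1]
gauge x 76.4 y -0.7  fx -5.24 fy 0.76 fz 2.95 z 66.0
```

servo_tool:
  plan:
    - [12,0,0,0,0,0,0]
    - [14,0,0,0,0,0,0]
    - [18,0,0,0,0,0,0]
    - [22,0,0,0,0,0,0]
    - [26,0,0,0,0,0,0]
    - [30,0,0,0,0,0,0]
    - [30,0,0,0,0,0,0]
    - [30,0,0,0,0,0,0]

```text
clock: 11.27
tool_pos: [636.2, -49.0, 66.1]
orientation: [-0.289, -3.127, 0.001]
ft_force: [0.8, 0.5, -0.4]
opening: 28.9
```

```bash
python3 - <<'E'
from h import *
gst(); go(635,-49,160,-10.5)
s=cams.camera('scene');crop(s,260,160,110,110,7,'c16.png')
E
```

```text
gauge x 76.8 y -0.5  fx 0.73 fy 0.61 fz -0.37 z 66.1
t 11.27 pos [636.2 -49.   66.1] f [ 0.8  0.5 -0.4] op 28.9 j6 -0.36 tilt z [-0.001 -0.001 -1.   ] jaw yaw 169.4
shift [  1.3  -0.3 -93.9] turn [-0.1 -0.1 -0.1]
```

View pics/c16.png

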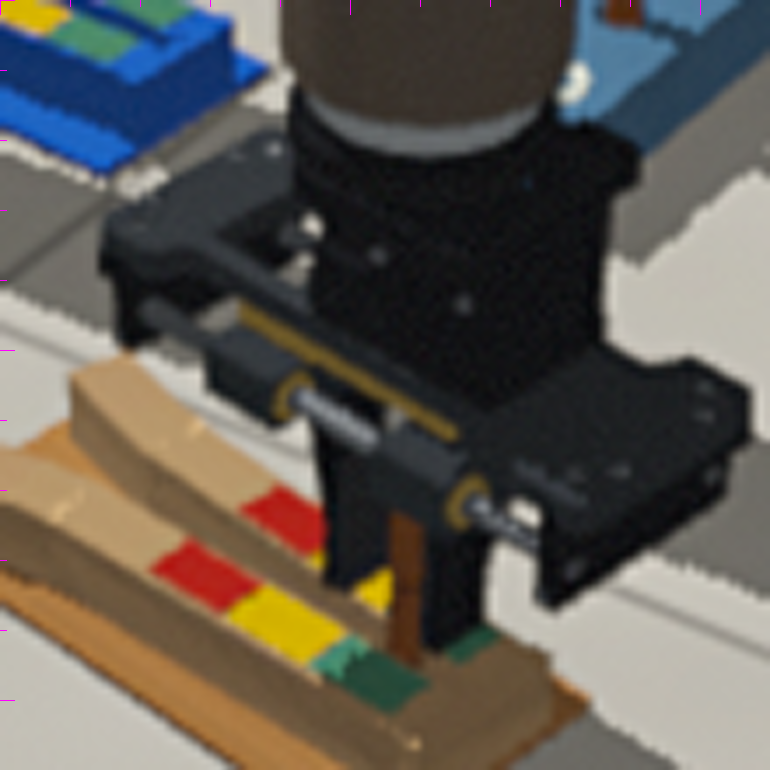

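The stick stands free and upright at crop (405,590), in the green zone. I'll rise straight up.

servo_tool:
  plan:
    - [30,0,0,-6,0,0,0]
    - [30,0,0,-18,0,0,0]
    - [30,0,0,-34,0,0,0]
    - [30,0,0,-52,0,0,0]
    - [30,0,0,-70,0,0,0]
    - [40,0,0,-84,0,0,0]
    - [40,0,0,-92,0,0,0]
    - [40,0,0,-94,0,0,0]

```text
clock: 11.98
tool_pos: [637.4, -48.9, 163.0]
orientation: [0.289, 3.125, -0.0]
ft_force: [0.1, -0.4, -0.7]
opening: 38.3
```

```bash
python3 - <<'E'
from h import *
s=cams.camera('scene');crop(s,260,160,110,110,7,'c17.png')
go(439.1,-253,130,87)
E
```

```text
t 12.03 pos [636.8 -48.9 162. ] f [-0.1 -0.2  0.1] op 38.6 j6 -0.36 tilt z [ 0.001 -0.    -1.   ] jaw yaw 169.4
shift [ 157.  -236.9   31.8] turn [ 0.1  0.1 82.4]
```

View pics/c17.png

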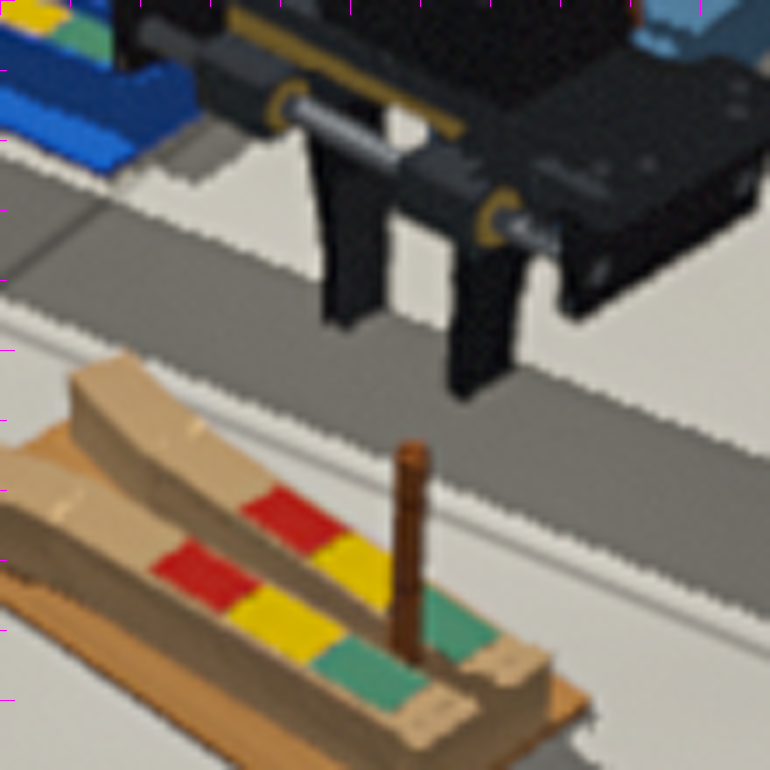

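servo_tool:
  plan:
    - [45,10,-15,0,0,0,5]
    - [45,26,-40,0,0,0,11]
    - [45,46,-70,0,0,0,18]
    - [45,66,-100,0,0,0,25]
    - [45,86,-130,0,0,0,32]
    - [45,106,-160,0,0,0,39]
    - [45,126,-190,5,0,0,46]
    - [45,140,-212,10,0,0,52]

```text
clock: 12.7
tool_pos: [457.5, -232.7, 151.1]
orientation: [-1.641, -2.679, -0.0]
ft_force: [1.1, 0.4, -0.5]
opening: 45.0
```

```bash
python3 - <<'E'
from h import *
go(439.1,-253,130,93)
E
```

```text
t 12.7 pos [ 457.5 -232.7  151.1] f [ 1.1  0.4 -0.5] op 45.0 j6 -0.94 tilt z [-0.  0. -1.] jaw yaw 117.0
shift [ -9.7 -25.6  21.1] turn [-0. -0. 24.]
```

servo_tool:
  plan:
    - [45,-2,-6,5,0,0,6]
    - [45,-5,-13,10,0,0,12]
    - [45,-8,-20,16,0,0,18]
    - [45,-9.7,-25.6,21,0,0,24]
    - [45,-9.7,-25.6,21,0,0,24]
    - [45,-9.7,-25.6,21,0,0,24]
    - [45,-9.7,-25.6,21,0,0,24]
    - [45,-9.7,-25.6,21,0,0,24]

```text
clock: 13.37
tool_pos: [439.6, -252.8, 130.2]
orientation: [-2.159, -2.282, -0.0]
ft_force: [0.3, 0.2, -0.6]
opening: 44.9
```

```bash
python3 - <<'E'
from h import *
go(439.1,-253,58,93)
s=cams.camera('scene');crop(s,130,180,110,120,6,'c18.png')
t=cams.camera('top');crop(t,340,170,90,90,6,'c19.png')
E
```

```text
t 13.37 pos [ 439.6 -252.8  130.2] f [ 0.3  0.2 -0.6] op 44.9 j6 -1.31 tilt z [ 0.  0. -1.] jaw yaw 93.2
shift [-0.2 -0.5 72.2] turn [ 0.  -0.   0.2]
```

View pics/c18.png

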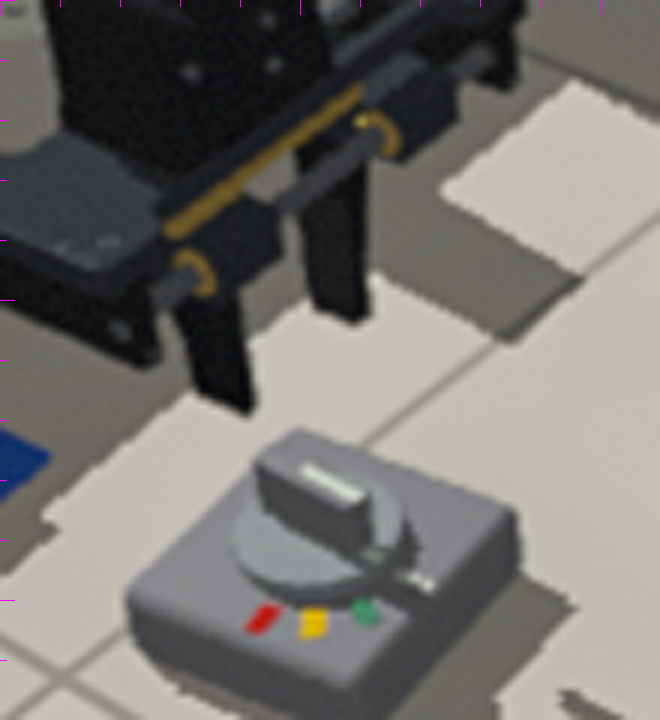

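View pics/c19.png

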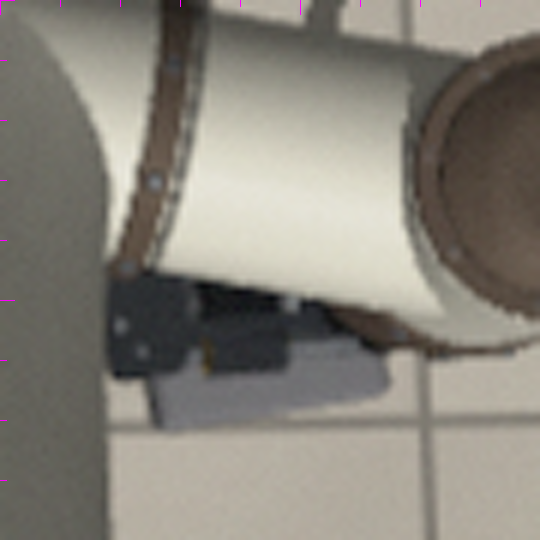

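servo_tool:
  plan:
    - [45,0,-0.3,9,0,0,0]
    - [45,-0.2,-0.5,24,0,0,0]
    - [45,-0.2,-0.5,40,0,0,0]
    - [45,-0.2,-0.5,54,0,0,0]
    - [45,-0.2,-0.5,64,0,0,0]
    - [45,-0.2,-0.5,70,0,0,0]
    - [45,-0.2,-0.5,71.5,0,0,0]
    - [45,-0.2,-0.5,71.5,0,0,0]

```text
clock: 14.13
tool_pos: [439.1, -253.0, 58.5]
orientation: [-2.16, -2.281, 0.0]
ft_force: [-0.1, -0.7, 0.2]
opening: 45.4
```

```bash
python3 - <<'E'
from h import *
go(439.1,-253,58.5,93)
s=cams.camera('scene');crop(s,130,200,110,110,6,'c20.png')
E
```

```text
t 14.13 pos [ 439.1 -253.    58.5] f [-0.1 -0.7  0.2] op 45.4 j6 -1.31 tilt z [-0.  0. -1.] jaw yaw 93.1
shift [-0.  0. -0.] turn [-0.  -0.   0.1]
```

View pics/c20.png

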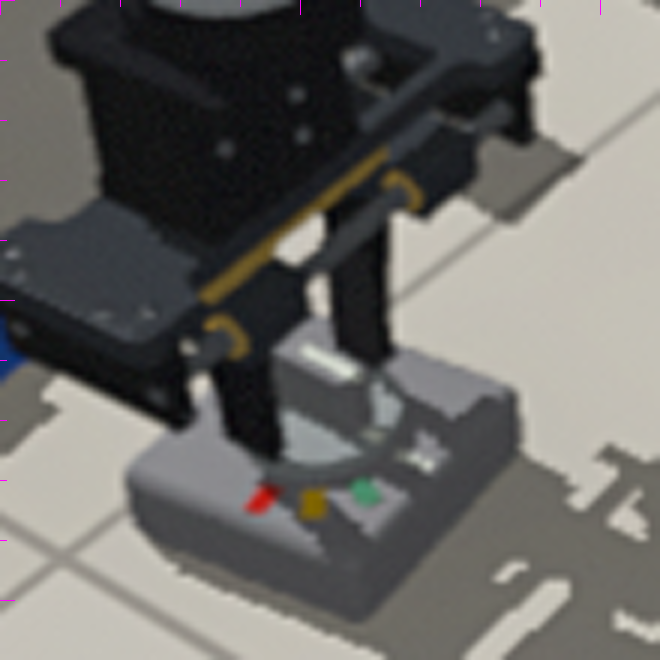

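The ridge, at crop (330,375), is between the fingers. Now I'll close.

servo_tool:
  plan:
    - [36,0,0,0,0,0,0]
    - [28,0,0,0,0,0,0]
    - [20,0,0,0,0,0,0]
    - [15,0,0,0,0,0,0]
    - [11,0,0,0,0,0,0]
    - [8,0,0,0,0,0,0]
    - [8,0,0,0,0,0,0]
    - [8,0,0,0,0,0,0]

```text
clock: 14.85
tool_pos: [439.2, -251.9, 59.2]
orientation: [-2.16, -2.28, -0.002]
ft_force: [-0.2, 6.9, 3.4]
opening: 11.9
```

```bash
python3 - <<'E'
from h import *
print(env.sense()['torque'])
go(439.1,-253,58.5,66.2)
E
```

```text
[ 2.07290741 -0.06180166 -0.05097985]
t 14.85 pos [ 439.2 -251.9   59.2] f [-0.2  6.9  3.4] op 11.9 j6 -1.31 tilt z [ 0.     0.001 -1.   ] jaw yaw 93.1
shift [-1.1 -0.1  0.7] turn [-0.  -0.1 26.9]
```

servo_tool:
  plan:
    - [8,0.4,0,0,0,0,3]
    - [8,0.6,0,0,0,0,7]
    - [8,0.8,0,0,0,0,11]
    - [8,0.8,0,0,0,0,15]
    - [8,0.8,0,0,0,0,19]
    - [8,0.8,0,0,0,0,23]
    - [8,0.8,0,0,0,0,26]
    - [8,0.8,0,0,0,0,26.9]

```text
clock: 15.52
tool_pos: [439.3, -251.2, 59.2]
orientation: [-2.632, -1.714, -0.002]
ft_force: [1.0, 0.3, 0.1]
opening: 11.6
```

```bash
python3 - <<'E'
from h import *
cams.camera('top')
go(439.1,-251.3,58.5,66.2)
print(env.sense()['torque'])
s=cams.camera('scene');crop(s,130,200,110,110,6,'c21.png')
E
```

```text
t 15.57 pos [ 439.3 -251.2   59.2] f [ 0.4 -0.7  0.2] op 12.0 j6 -1.79 tilt z [ 0.     0.001 -1.   ] jaw yaw 66.2
shift [-0.2 -0.1  0.7] turn [-0.  -0.1 -0. ]
[-0.11901437 -0.22500109 -0.01070969]
```

View pics/c21.png

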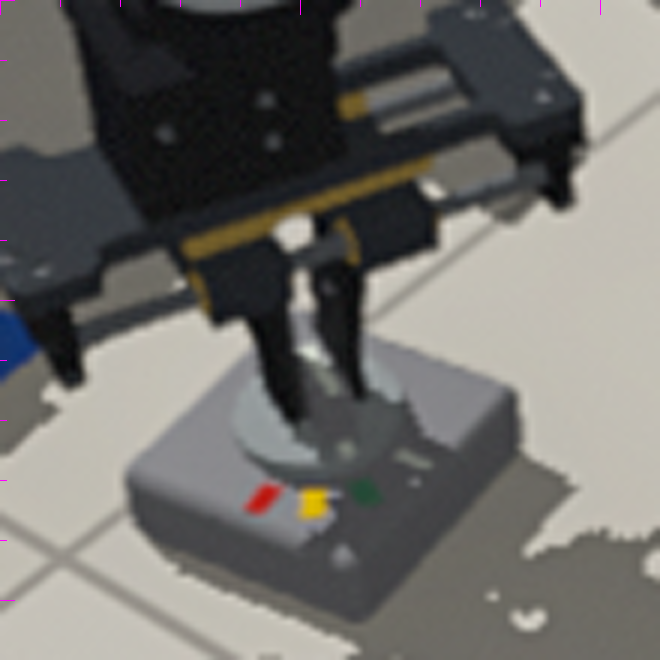

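servo_tool:
  plan:
    - [14,0,0,0,0,0,0]
    - [18,0,0,0,0,0,0]
    - [24,0,0,0,0,0,0]
    - [30,0,0,0,0,0,0]
    - [36,0,0,0,0,0,0]
    - [40,0,0,0,0,0,0]
    - [40,0,0,0,0,0,0]
    - [40,0,0,-5,0,0,0]

```text
clock: 16.28
tool_pos: [438.6, -251.0, 63.6]
orientation: [-2.629, -1.715, 0.0]
ft_force: [0.2, -0.7, -0.1]
opening: 39.2
```

servo_tool:
  plan:
    - [40,0,0,-12,0,0,0]
    - [40,0,0,-35,0,0,0]
    - [40,0,0,-65,0,0,0]
    - [40,0,0,-95,0,0,0]
    - [40,0,0,-120,0,0,0]
    - [40,0,0,-140,0,0,0]
    - [40,0,0,-148,0,0,0]
    - [40,0,0,-150,0,0,0]

```text
clock: 16.95
tool_pos: [439.5, -251.5, 215.5]
orientation: [2.631, 1.716, 0.004]
ft_force: [0.8, -0.5, -0.5]
opening: 40.1
```

```bash
python3 - <<'E'
from h import *
go(380,-100,210,66.2)
E
```

```text
t 16.95 pos [ 439.5 -251.5  215.5] f [ 0.8 -0.5 -0.5] op 40.1 j6 -1.79 tilt z [ 0.002  0.001 -1.   ] jaw yaw 66.2
shift [ 114.7 -115.5    5.5] turn [ 0.1 -0.1  0. ]
```

servo_tool:
  plan:
    - [40,10,-10,0,0,0,0]
    - [40,28,-28,0,0,0,0]
    - [40,48,-48,0,0,0,0]
    - [40,68,-68,0,0,0,0]
    - [40,88,-88,0,0,0,0]
    - [40,104,-104,0,0,0,0]
    - [40,112,-112,0,0,0,0]
    - [40,114,-115,0,0,0,0]

```text
clock: 17.62
tool_pos: [378.6, -99.6, 214.3]
orientation: [-2.628, -1.719, -0.001]
ft_force: [-0.1, -0.4, -1.1]
opening: 39.6
```

```bash
python3 - <<'E'
from h import *
s=cams.camera('scene');t=cams.camera('top');cv2.imwrite('pics/scene9.png',s);cv2.imwrite('pics/top9.png',t)
crop(s,145,240,80,70,8,'c22.png');crop(t,350,185,65,65,8,'c23.png')
crop(s,250,195,110,85,7,'c24.png')
E
```

```text
(no output)
```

View pics/c22.png

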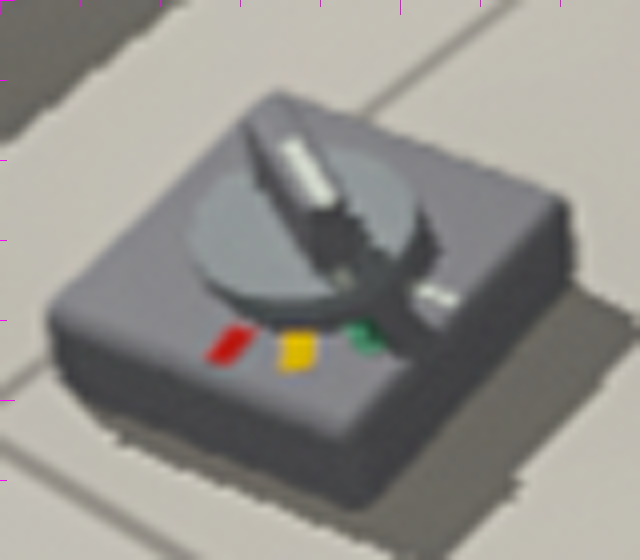

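View pics/c23.png

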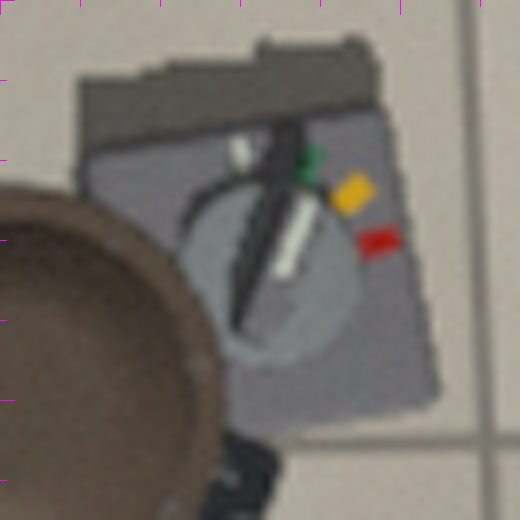

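View pics/c24.png

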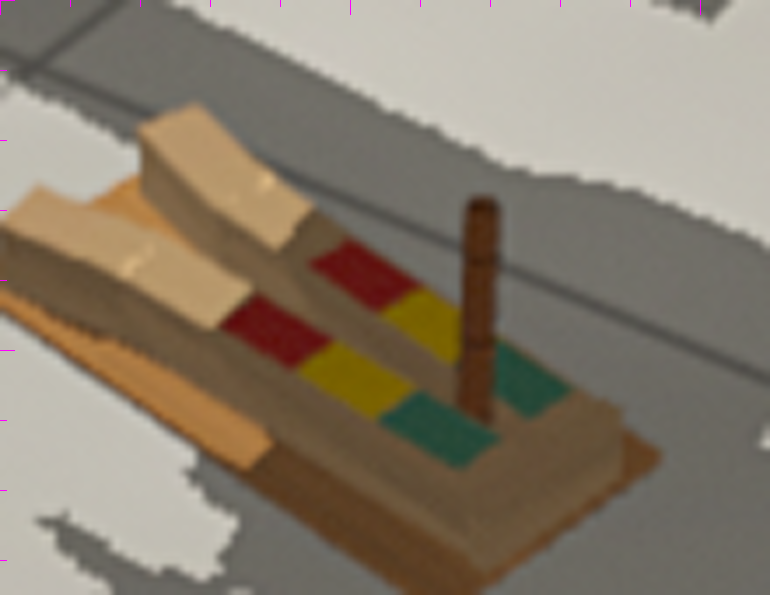

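View pics/top9.png

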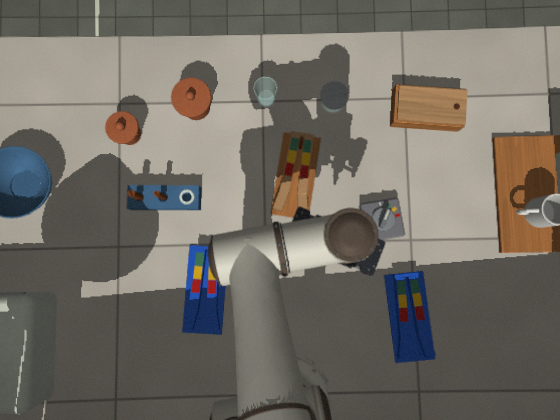

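View pics/scene9.png

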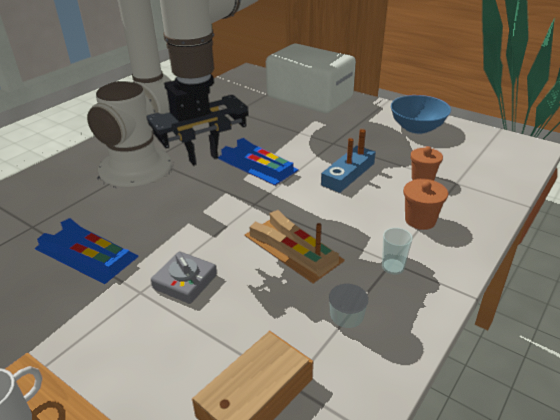

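```bash
python3 - <<'E'
from h import *
for n,o,sc,w in(('top',(350,185),8,(380,205,15,20)),('scene',(145,240),8,(177,254,14,16))):
    im=cv2.imread(f'pics/{n}9.png');x,y,ww,hh=w
    m=cv2.inRange(cv2.cvtColor(im[y:y+hh,x:x+ww],cv2.COLOR_BGR2HSV),(0,0,165),(180,50,255))
    if n=='top': m[:2]=0
    p=np.argwhere(m)[:,::-1]+[x,y]; X=plane(n,p,65)[:,:2]; c=X.mean(0)
    v=np.linalg.eigh(np.cov((X-c).T))[1][:,1]; v*=np.sign(v[0]); print(n,len(p),p.min(0),p.max(0),c,np.arctan2(v[1],v[0]),'dial',0.133-np.arctan2(v[1],v[0]))
P1=plane('top',[(350+283/8,185+272/8),(350+308/8,185+203/8)],65);d=P1[1]-P1[0];print(np.arctan2(d[1],d[0]),np.linalg.norm(d))
# stick: top end and where it leaves the cheeks
a=[(250+482/7,195+205/7),(250+478/7,195+412/7)]
A=plane('scene',a[:1],106)[0];B=plane('scene',a[1:],34)[0]
for q in(A,B):
    e=q[:2]-[560.8,-34.4];print(q.round(1),e@[.983,-.1834],e@[.1834,.983])
u=gx(76.4);print(proj('scene',[[*u,106],[*u,34]]),a)
E
```

```text
top 13 [385 210] [388 218] [ 448.48403658 -256.92738092] -0.41214102848448764 dial 0.5451410284844876
scene 25 [180 257] [186 265] [ 447.71864936 -256.00003954] -0.4223641823759063 dial 0.5553641823759063
-0.38520293569616876 23.014677998795424
[633.4 -44.5 106. ] 73.20977543268009 3.385799945753107
[639.2 -51.9  34. ] 80.3251150024047 -2.8546049269573928
[[318.8615395  225.68882504]
 [317.85421003 252.35572805]] [(318.8571428571429, 224.28571428571428), (318.2857142857143, 253.85714285714286)]
```

```bash
python3 - <<'E'
from cell import env
print(env.close_job())
E
```

```text
the job is handed in; nothing more can be done
None
```

The job is done and handed in at about 17.7 s on the clock. The stick stopped on the green band, so I turned the dial to the green mark.

- **Stick:** I took the thinnest stick (about 10 mm by the finger opening) from the white-ringed hole and slid it into the wooden gauge. A push of about 6–7 N wedged it at gauge x of about 76–77 mm, well inside green (59–93 mm). The last pictures show it still upright, about 6 s after I let go.
- **Timer:** I turned the ridge to the green mark and let go. The pointer measured 0.545 rad from the top view and 0.555 rad from the scene view, against the mark at 0.55. A rough hand reading of two points in the top picture gave about 0.52, still within the allowed 0.13.
- **Rest of the sill:** nothing else looked moved in the last top and scene pictures, and the arm ended clear of everything.

Two small disagreements came up:
- **Stop position:** it was about 5 mm short of the 81 mm expected for a 10.2 mm stick. That would fit a stick slightly thicker than the opening showed, or calibration error.
- **Dial axis:** it sat about 1 mm off my camera estimate, which gave about 7 N of side force while gripping. I corrected for it during the turn.

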